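Fit the lock handle and lock the seat slide at the delivery mark

TASK

Fit the orange lock handle into the square hub of the black seat slide on the sloped cradle, run the slide along its track to the yellow delivery mark, and lock it in the slot nearest that mark: feel for the slot under the slide and let the handle down into it until its collar sits flush on the hub. Let go of it, and leave the other parts on the bench where they are.

Things in the scene. Friction and masses are not known exactly. Their poses are not given: they have to be found in the camera images.
- grip (a point): Centre of the orange paddle of the loose lock handle (0.18 kg): paddle 62 mm wide (its x), 24 thick (y), 58 tall (z). z is the handle's axis, up from the shank. An 8 mm neck and a steel collar (36 mm diameter, 6 mm thick) follow below. Starts upright in a round hole of the kit block, collar resting on it, shank free to turn, yaw within 1 rad of the block's.
- collar (a point): Centre of the underside of the handle's collar, on its axis, 43 mm below point grip; axes as for grip. Below it is the steel shank: 16 mm square, sides along x and y, 48 mm long, its last 6 mm tapering to 9 mm square. When the handle is home this point meets point hub.
- hub (a point): Centre of the mouth of the square through hole on top of the black slide: hole 18.4 mm square, hardly any chamfer, in a hub 44 mm square and 32 mm deep. z points out of the hole, 30 degrees from vertical, leaning to the robot's side; y along the track towards the mark; x up the slope; the hole's sides lie along x and y. Flanges reach 56 mm each way in x and 42 in y.
- slide (a joint): Slide's position on its level track, m: 0 to 0.15, growing towards the mark, starts at 0 to 0.055, stays where left (3 N friction). At 0.120 the white pointers on it meet the yellow mark. Slots lie nominally at 0.020, 0.070 and 0.120, but the bar they are cut in is set by slotted holes: all are shifted alike by up to 9 mm either way. The shift is not in the readings, and the slide hides the slot.
- cradle: Fixed dark steel cradle, base 250 (x) by 320 mm (y), origin under its centre, z up. It carries a grey seat plate, 200 by 300 mm, sloping 30 degrees low edge at its -x, nearer the robot, and the track: two aluminium guides along y, 280 mm long, 92 mm apart, with black end stops. Highest point of these 141 mm; hub's mouth 134 mm above the bench.
- mark (a point): Middle of the yellow line on the upper half of the seat plate, square to the track: the delivery setting. 76 mm up the slope from the hub's path. Under the slide lies a steel lock bar, 2 mm below the hub: on it the shank's tip stops with the collar 14 mm off the hub. Its three slots, 19 mm wide, 19.5 mm along the track, 19 mm deep, let the collar down onto the hub.
- kit_block: Fixed grey block, 190 mm (x) by 85 mm (y) by 60 mm high, origin under its centre. Two round 26 mm through holes at x = -50 and +50 mm: one holds the lock handle, the other the spare knob, either way round.
- knob_mid (a point): Middle of the head of the loose spare knob (black, round, 42 mm diameter, round shank), standing in the other hole of the kit block; its top is 96 mm above the bench. Leave it.
- castor: Loose black twin-wheel castor lying flat, wheels 50 mm in diameter, 44 mm high, stem 69 mm out along x; origin under the wheels' centre. Leave it.
- screwdriver: Loose screwdriver, 200 mm long, lying along its x; origin under its centre. Leave it.
- fastener_box: Loose yellow and black box of fasteners, 90 by 110 by 60 mm high, origin under its centre. Leave it.
- armrest_pad: Loose black armrest pad lying upside down, 240 (x) by 85 by 40 mm high, origin under its centre. Leave it.

How it is judged:
By the outcome, as a careful person would: the job done as asked, in the order asked, and still so for the second after the job is handed in, with the robot touching nothing.
It also fails if it takes over 61 s, if anything falls off the work surface, if the arm or the gripper's body presses on something with over 40 N, if the wrist force passes 120 N, or if a joint passes its speed limit or range.

ROBOT

A 6-joint arm with a two-finger parallel gripper is mounted at the origin on the work surface. World frame = base frame: x ahead of the robot, y to its left, z up, the work surface at z = 0. Lengths are in mm, angles in rad, forces in N, time in s.
With the tool pointing down it reaches from about 350 to 875 mm from the base axis. Payload 15.5 kg.
Tool frame: the origin (TCP) lies on the centre line of the jaws, within the pads' length; the fingertips stand 22 mm ahead of it and the grasp point (between the pads) lies 3 mm ahead of it; z points along the fingers, y is the direction in which the jaws open and shut (so a half turn about z gives the same grasp; the last joint's range is limited). The gripper opens to 85 mm and grips with 20 to 120 N. Pads are 22 mm wide; open, the fingers measure 114 mm over their backs; the gripper's body (76 mm by 85 mm) begins 54 mm behind the grasp point. The pads swing forward as they close: fully open they stand 13 mm farther back than shut.
Start: joints at [1.153, 0.494, 1.345, -0, 1.302, -0.096], TCP at [197.667, 592.92, 253.277] pointing down, gripper open.
Joint ranges: [-2.91, 2.91], [-0.82, 2.16], [0.22, 2.67], [-1.22, 4.37], [0.12, 2.79], [-3.08, 3.08]. Speed limits (rad/s): [1.89, 1.89, 2.57, 3.01, 3.01, 3.01].

INTERFACE

Orientations are given as a unit quaternion [w, x, y, z].
In Python, from rig import manip, cams, ticket gives the robot as it stands.
- The arm moves only by the tool jog_arm, never from a script. Its arguments are lists of equal length, an entry for each row: "dp": the shift along the tool's x, y, z in mm, a list of three; "twist": the turn about the tool's z in rad. A call has 1 to 8 rows; each row is the pose to reach, as a shift and turn from the pose measured when the call began, along the tool's axes at that moment; what a row does not reach only later rows make up. A row lasts 1/8 s, in which the tool goes at most 62.5 mm and 10.7 degrees, less where a joint would pass 70% of its speed; a pose out of reach is approached as far as the arm can. A call with a gripper value outside its range is refused whole. "jaw" is the finger opening in mm, from 0 to 85.4, set as the call begins (left out, the last holds). The fingers move at their own pace and stop on an object; the grip force is fixed at half the most. Time passes only in rows, so rows that repeat a pose let the fingers close. It gives the time, the measured TCP pose, the force and the opening at its end, in the units of the state.
- manip.state(): the state, without advancing time (a new reading comes with each control period).
- cams.grab_frame(name): name is "side" or "top" or "wrist"; returns the picture (420x560x3 uint8, red, green, blue); there is no depth.
- cams.get_calibration(name): a dict with "fx", "fy", "cx", "cy" (pixels), "position" and "rotation" of the camera in the world. Camera axes: x right, y up, looking along -z (the intrinsics and any distortion apply to the point x, -y, -z); pixel columns grow to the right and rows downward; lengths in mm; the calibration is good to about 2 mm. A picture is of the moment at which its call begins: read the wrist's pose just before it. get_calibration takes no time and is no camera call; for the wrist camera it gives the pose at the moment of the call.
- ticket.finish_job(): hands the job in, once; it reports no verdict.
The state is a dict: "time": time; "q": joint angles; "qd": joint speeds; "joint_torque": joint torques, N m; "ee_pos": TCP position; "tool_rot": TCP orientation; "contact_force": force on the tool from outside, world axes, zero at the start; "ft_torque": the same for the moment, N m; "gripper_width": finger opening in mm.
Only numpy, scipy, OpenCV 4.12 (cv2) and the standard library are available. Lean on these libraries where they do the work, as an engineer would, in place of code of your own. Each camera call takes 0.05 s, during which the arm holds its last target. There are 200 camera calls.

## Working session

There is one attempt and no reset: what is moved stays moved. The work goes in short steps, Python scripts to look and compute and a tool call to move; the robot and the scene stay as the last step left them, time stands still between calls to the robot, and variables do not carry over. Pictures are saved under pics/ and viewed, about 8 in all and at most 12, crops included, and the job is handed in when it is done.

Besides the shell and the picture viewer there is one more tool, called after ">>>" by a JSON object that holds its "name" and its "arguments", one argument or row to a line. jog_arm: Moves the arm, as the interface text tells. Its arguments: {"type":"object","properties":{"dp":{"type":"array","items":{"type":"array","items":{"type":"number"}}},"twist":{"type":"array","items":{"type":"number"}},"jaw":{"type":"number"}},"required":["dp","twist"]}

```bash
mkdir -p pics; ls; python3 - <<'E'
from rig import manip,cams
import cv2,json
print(manip.state())
for n in("top","side","wrist"):
    print(n,cams.get_calibration(n))
    cv2.imwrite(f"pics/{n}0.png",cams.grab_frame(n)[:,:,::-1])
E
```

```text
pics
{'time': 0.0, 'q': array([ 1.15350325e+00,  4.94200742e-01,  1.34615246e+00,  1.61095744e-05,
        1.30252588e+00, -9.54749918e-02]), 'qd': array([-0.00059807,  0.00047729,  0.00097705,  0.00121963,  0.00061066,
        0.00016372]), 'joint_torque': array([-9.96997478e-04, -8.82159805e+01, -3.83866239e+01, -2.70755909e-04,
        1.01172732e-02, -3.27551038e-05]), 'ee_pos': array([197.51656616, 592.59791376, 252.68210602]), 'tool_rot': array([-1.70620150e-04,  1.60217654e-01,  9.87081501e-01, -6.20218765e-04]), 'contact_force': array([-0.01688073, -0.83235518, -0.03112828]), 'ft_torque': array([-0.04147313,  0.04107311,  0.00834231]), 'gripper_width': 85.41045433575027}
top {'fx': 397.5620002218126, 'fy': 397.5620002218126, 'cx': 275.3062747100723, 'cy': 213.70695084617793, 'position': array([ 495.59013153, -101.70538019, 1198.20007373]), 'rotation': array([ 0.71238176,  0.02600316, -0.04317243, -0.69998015])}
side {'fx': 472.6573763163896, 'fy': 472.6573763163896, 'cx': 283.92300543922187, 'cy': 211.2766475846619, 'position': array([ 537.13798095,  821.0808129 , 1092.79012605]), 'rotation': array([-0.00409531, -0.01328298,  0.37050971,  0.92872458])}
wrist {'fx': 299.37142189192997, 'fy': 299.37142189192997, 'cx': 284.5314666877227, 'cy': 208.97235976456355, 'position': array([122.02861755, 618.17827524, 373.47168613]), 'rotation': array([ 0.80142778, -0.12766735, -0.09163374,  0.57707697])}
```

View pics/top0.png

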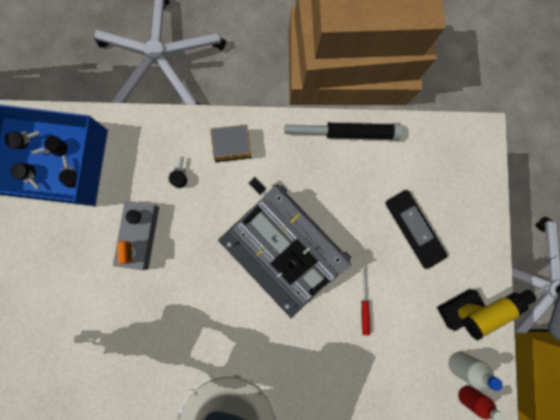

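View pics/side0.png

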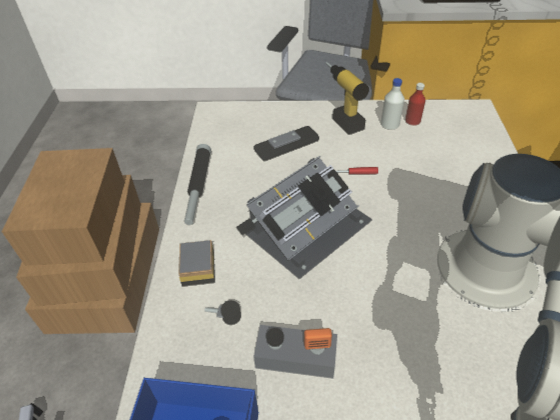

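View montage.

Top view: kit block is at about (136,235), with the orange handle at (124,252). The cradle is at (285,250), the slide at (295,262), and the yellow mark at (294,218) and (258,253). Side view: handle at (318,338), cradle at (305,215). Next I'll enlarge these areas.

```bash
python3 - <<'E'
import cv2,numpy as np
t=cv2.imread("pics/top0.png");s=cv2.imread("pics/side0.png")
M=np.zeros((600,800,3),np.uint8)
def put(im,x,y,w,h,k,X,Y):
    M[Y:Y+h*k,X:X+w*k]=cv2.resize(im[y:y+h,x:x+w],None,fx=k,fy=k,interpolation=cv2.INTER_CUBIC)
put(t,215,178,140,143,3,0,0)
put(s,233,152,126,128,3,422,0)
put(t,108,196,56,80,2,0,432)
put(s,250,318,92,62,3,422,400)
cv2.imwrite("pics/m1.png",M)
E
```

```text
(no output)
```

View pics/m1.png

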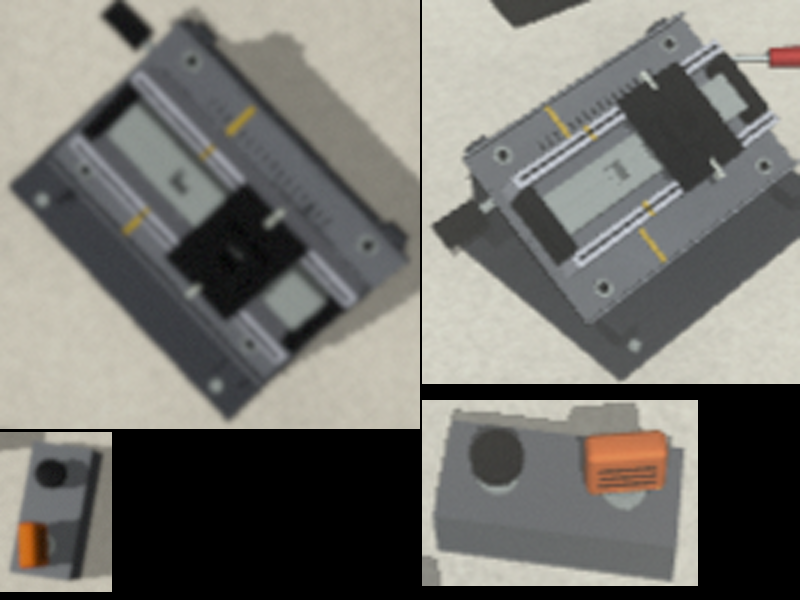

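View pics/wrist0.png

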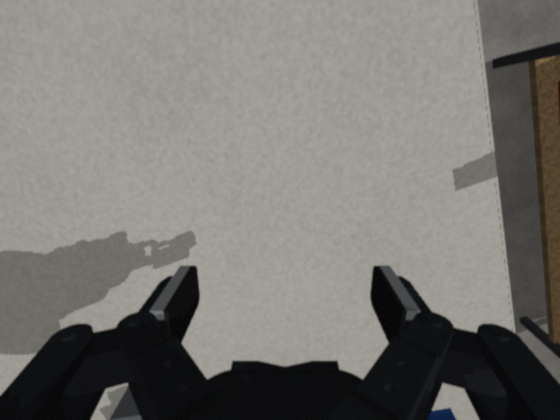

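The montage shows the slide near the +x/−y end of the track. The pointers are white, and the yellow mark lines are clear in both views. The handle's paddle is at the −x end of the block. The wrist view shows only bare bench. I'll triangulate these points.

```bash
cat > h.py <<'E'
import numpy as np
from scipy.spatial.transform import Rotation as R
def Rq(q): return R.from_quat(np.r_[q[1:],q[0]])
def ray(c,u,v):
    d=np.array([(u-c['cx'])/c['fx'],-(v-c['cy'])/c['fy'],-1.]); return c['position'],Rq(c['rotation']).apply(d)
def onz(c,u,v,z):
    p,d=ray(c,u,v); return p+d*(z-p[2])/d[2]
def tri(*obs):
    A=np.zeros((3,3));b=np.zeros(3)
    for c,u,v in obs:
        p,d=ray(c,u,v);d=d/np.linalg.norm(d);P=np.eye(3)-np.outer(d,d);A+=P;b+=P@p
    x=np.linalg.solve(A,b); return x,[round(float(np.linalg.norm(np.cross(ray(c,u,v)[1]/np.linalg.norm(ray(c,u,v)[1]),x-c['position']))),1) for c,u,v in obs]
def proj(c,X):
    p=Rq(c['rotation']).inv().apply(np.atleast_2d(X)-c['position'])
    return np.c_[c['cx']+c['fx']*p[:,0]/-p[:,2], c['cy']-c['fy']*p[:,1]/-p[:,2]]
E
python3 - <<'E'
from h import *
from rig import cams
t=cams.get_calibration("top");s=cams.get_calibration("side");np.set_printoptions(precision=1,suppress=True)
P={}
for n,a,b in [("markU",(295,218.7),(278,192.3)),("markL",(260.3,251.7),(310,233.7)),("slide",(294,262),(320,194.3)),("ptrU",(306,250.3),(309,178.7)),("ptrL",(279.7,275),(331,208)),("paddle_top",(124.3,252.5),(318.3,333)),("knob",(133.5,217),(275,337))]:
    P[n],e=tri((t,*a),(s,*b));print(n,P[n],e)
d=P["markU"]-P["markL"];print("yaw x-axis",np.arctan2(d[1],d[0]),np.linalg.norm(d))
d=P["ptrU"]-P["ptrL"];print("yaw ptr",np.arctan2(d[1],d[0]),np.linalg.norm(d))
print("knob z92",onz(t,133.5,217,92),onz(s,275,337,92))
print("yaw paddle: side edge",onz(s,250+(585-422)/3,318+37/3,161),onz(s,250+(663-422)/3,318+32/3,161))
E
```

```text
markU [ 591.2 -181.2  118. ] [2.0, 2.0]
markL [498.7 -87.3  39.7] [0.5, 0.5]
slide [ 470.3 -180.3  110.3] [1.3, 1.3]
ptrU [ 502.6 -209.   146.7] [1.0, 1.0]
ptrL [ 436.2 -142.7   90.7] [1.3, 1.3]
paddle_top [489.4 277.2 114.5] [0.4, 0.4]
knob [589.4 269.   79.8] [0.4, 0.4]
yaw x-axis -0.7926648227343808 153.36022111331664
yaw ptr -0.7846171753729407 109.26767077413889
knob z92 [587.9 264.9  92. ] [589.1 275.6  92. ]
yaw paddle: side edge [521.7 296.7 161. ] [464.6 292.4 161. ]
```

Estimates so far:
- Cradle yaw is about −0.79.
- The handle is near (489,277), with its paddle's long side roughly along world x.

I'll go above the handle for a close wrist view.

>>> {"name": "jog_arm", "arguments": {
  "dp": [
    [-55,-30,0],
    [-110,-60,0],
    [-165,-90,0],
    [-220,-120,0],
    [-275,-150,0],
    [-330,-180,0],
    [-365,-205,0],
    [-365,-205,0]
  ],
  "twist": [-0.05,-0.1,-0.15,-0.2,-0.25,-0.3,-0.3,-0.3]
}}

```text
time: 1.15
ee_pos: [480.6, 280.4, 252.8]
tool_rot: [-0.0, 0.013, 1.0, -0.001]
contact_force: [-0.3, 0.1, -0.5]
gripper_width: 85.8
```

```bash
python3 - <<'E'
from rig import manip,cams
import cv2,pickle
s=manip.state();c=cams.get_calibration("wrist");print(s['time'],s['q'],s['ee_pos'],s['tool_rot'],s['contact_force'],c)
im=cams.grab_frame("wrist");cv2.imwrite("pics/w1.png",im[:,:,::-1]);pickle.dump(c,open("w1.pkl","wb"))
E
```

```text
1.15 [ 4.21433579e-01  3.98201366e-01  1.51658328e+00 -1.11459533e-03
  1.22774473e+00 -1.12352936e+00] [480.58925292 280.39929049 252.77679479] [-2.04047996e-04  1.27286473e-02  9.99918740e-01 -6.73107508e-04] [-0.31239822  0.05274732 -0.49420948] {'fx': 299.37142189192997, 'fy': 299.37142189192997, 'cx': 284.5314666877227, 'cy': 208.97235976456355, 'position': array([400.99968801, 282.76907715, 373.50598364]), 'rotation': array([ 0.70743962, -0.11274235, -0.10945264,  0.68908524])}
```

View pics/w1.png

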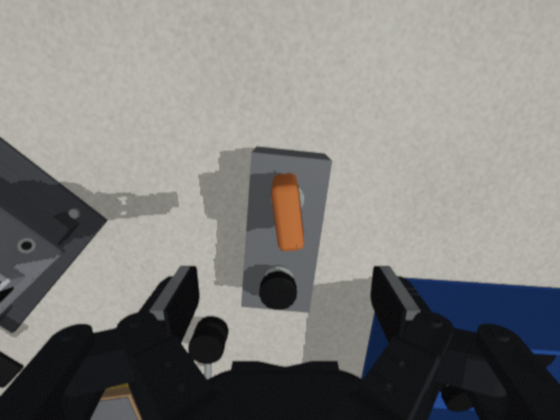

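The wrist view shows the paddle at (288,212), long axis near vertical in the image, and the knob at (279,290). I'll fit the paddle box to the orange mask in all cameras.

```bash
cat > fith.py <<'E'
from h import *
import cv2,pickle
from scipy.optimize import minimize
def mask(f,roi):
    im=cv2.imread(f);h=cv2.cvtColor(im,cv2.COLOR_BGR2HSV)
    m=cv2.inRange(h,(2,130,70),(18,255,255));z=np.zeros_like(m);x,y,w,hh=roi;z[y:y+hh,x:x+w]=m[y:y+hh,x:x+w];return z
def sil(c,V):
    k=8;p=proj(c,V)*1.0
    hull=cv2.convexHull((p).astype(np.float32))
    z=np.zeros((420*2,560*2),np.uint8);cv2.fillConvexPoly(z,np.round((hull*2+0.5)*16).astype(np.int32),255,shift=4);return cv2.resize(z,(560,420),interpolation=cv2.INTER_AREA)/255.
E
python3 - <<'E'
from fith import *
from rig import cams
t=cams.get_calibration("top");s=cams.get_calibration("side");w=pickle.load(open("w1.pkl","rb"))
obs=[(w,mask("pics/w1.png",(240,150,90,120)),1),(s,mask("pics/side0.png",(295,320,45,45)),1),(t,mask("pics/top0.png",(110,230,25,45)),1)]
B=np.array([[x,y,z] for x in(-31,31) for y in(-12,12) for z in(-29,29)],float)
def f(p,O):
    V=B@R.from_euler('z',p[2]).as_matrix().T+[p[0],p[1],103]
    return sum(np.abs(sil(c,V)-m/255).sum()/(m>0).sum() for c,m,_ in O)
for O in([obs[0]],[obs[1]],[obs[2]],obs):
    best=min((minimize(f,[489,279,y0],args=(O,),method='Nelder-Mead',options=dict(initial_simplex=[[489,279,y0],[497,279,y0],[489,287,y0],[489,279,y0+.15]])) for y0 in(-.15,0,.15)),key=lambda r:r.fun)
    print(best.x,best.fun)
print("knob",onz(w,278,290,96))
E
```

```text
[4.91898265e+02 2.83726474e+02 1.09968192e-01] 0.17886419454845592
[ 4.91636318e+02  2.82439825e+02 -1.15857394e-02] 0.5049635313062423
[4.91690776e+02 2.79385844e+02 5.06979051e-02] 0.6268814579773818
[4.92034842e+02 2.83178331e+02 6.57342387e-02] 1.3725808373386792
knob [582.52411827 270.84981517  96.        ]
```

>>> {"name": "jog_arm", "arguments": {
  "dp": [
    [-11,3,30],
    [-11,3,65],
    [-11,3,100],
    [-11,3,125],
    [-11,3,140],
    [-11,3,147],
    [-11,3,147],
    [-11,3,147]
  ],
  "twist": [-0.12,-0.12,-0.12,-0.12,-0.12,-0.12,-0.12,-0.12]
}}

```text
time: 2.2
ee_pos: [490.9, 284.6, 106.5]
tool_rot: [0.0, -0.048, 0.999, -0.0]
contact_force: [0.3, 0.1, 0.9]
gripper_width: 85.7
```

>>> {"name": "jog_arm", "arguments": {
  "dp": [
    [0,0,0],
    [0,0,0],
    [0,0,0],
    [0,0,0],
    [0,0,0],
    [0,0,0]
  ],
  "twist": [0,0,0,0,0,0],
  "jaw": 0
}}

```text
time: 2.95
ee_pos: [491.0, 284.6, 106.7]
tool_rot: [0.0, -0.048, 0.999, -0.0]
contact_force: [-0.4, -1.2, 4.9]
gripper_width: 23.4
```

>>> {"name": "jog_arm", "arguments": {
  "dp": [
    [0,0,-10],
    [0,0,-40],
    [0,0,-80],
    [0,0,-120],
    [0,0,-150],
    [0,0,-150]
  ],
  "twist": [0,0,0,0,0,0]
}}

```text
time: 3.7
ee_pos: [491.7, 285.0, 259.1]
tool_rot: [0.002, -0.048, 0.999, 0.001]
contact_force: [-0.9, 0.3, -3.2]
gripper_width: 23.0
```

The handle is held, with the jaw opening at 23 mm. Now I'll move over to the cradle for a close view.

>>> {"name": "jog_arm", "arguments": {
  "dp": [
    [3,-40,-5],
    [6,-100,-8],
    [10,-160,-8],
    [14,-220,-8],
    [18,-280,-8],
    [21,-340,-8],
    [25,-400,-8],
    [28,-455,-8]
  ],
  "twist": [0.1,0.2,0.32,0.44,0.56,0.68,0.8,0.88]
}}

```text
time: 4.7
ee_pos: [506.5, -172.5, 265.5]
tool_rot: [0.001, 0.384, 0.923, 0.002]
contact_force: [1.6, 0.5, -2.0]
gripper_width: 23.1
```

>>> {"name": "jog_arm", "arguments": {
  "dp": [
    [-18,-18,0],
    [-35,-37,0],
    [-35,-37,0],
    [-35,-37,0]
  ],
  "twist": [0,0,0,0]
}}

```text
time: 5.2
ee_pos: [504.5, -222.8, 264.6]
tool_rot: [0.0, 0.384, 0.923, 0.002]
contact_force: [-0.5, 0.3, -2.4]
gripper_width: 23.1
```

```bash
python3 - <<'E'
from rig import manip,cams
import cv2,pickle
s=manip.state();c=cams.get_calibration("wrist");print(s['time'],s['q'],s['ee_pos'],s['tool_rot'],s['contact_force'],s['ft_torque'],c)
im=cams.grab_frame("wrist");cv2.imwrite("pics/w2.png",im[:,:,::-1]);pickle.dump(c,open("w2.pkl","wb"))
cv2.imwrite("pics/w2v.png",cv2.resize(im[:,:,::-1],(800,600),interpolation=cv2.INTER_CUBIC))
E
```

```text
5.2 [-0.52606937  0.37882588  1.51320314  0.00367744  1.2497763  -1.30985883] [ 504.51821301 -222.76516257  264.5503549 ] [1.25214112e-04 3.83961792e-01 9.23347327e-01 1.74347041e-03] [-0.54613435  0.32770575 -2.37258577] [-0.00393312 -0.0104568   0.02213068] {'fx': 299.37142189192997, 'fy': 299.37142189192997, 'cx': 284.5314666877227, 'cy': 208.97235976456355, 'position': array([ 448.18660878, -166.37574694,  385.3390869 ]), 'rotation': array([ 0.91329606, -0.1440652 , -0.06124152,  0.37601196])}
```

View pics/w2v.png

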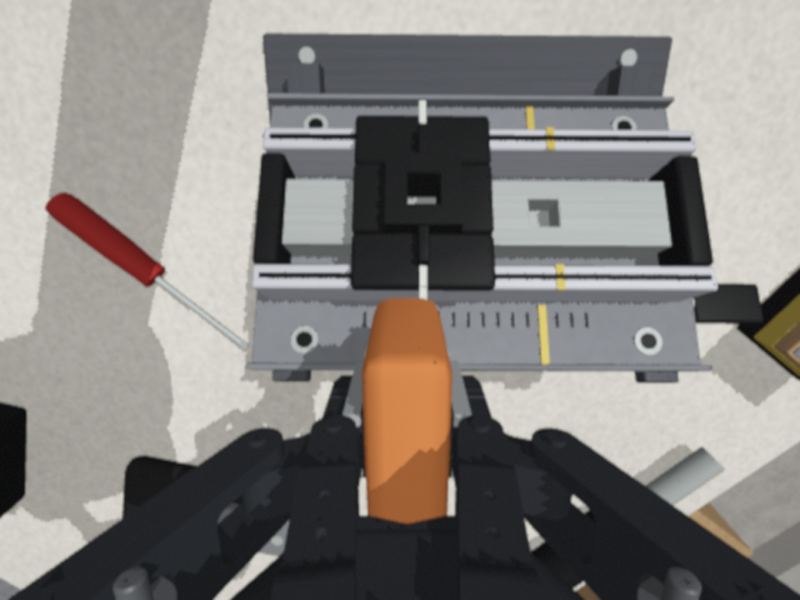

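The wrist view (800 px scale) shows:
- Slide and hub hole: centre (423,188).
- Open slot in the bar: (543,213).
- Yellow mark: (544,335) above the path and (530,118) below it.
- White pointers: (423,110) and (423,280).

I'll enlarge it for exact corners.

```bash
python3 - <<'E'
import cv2
im=cv2.imread("pics/w2.png")[72:192,245:405]
im=cv2.convertScaleAbs(im,alpha=1.6,beta=15)
cv2.imwrite("pics/w2c.png",cv2.resize(im,None,fx=5,fy=5,interpolation=cv2.INTER_CUBIC))
E
```

```text
(no output)
```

View pics/w2c.png

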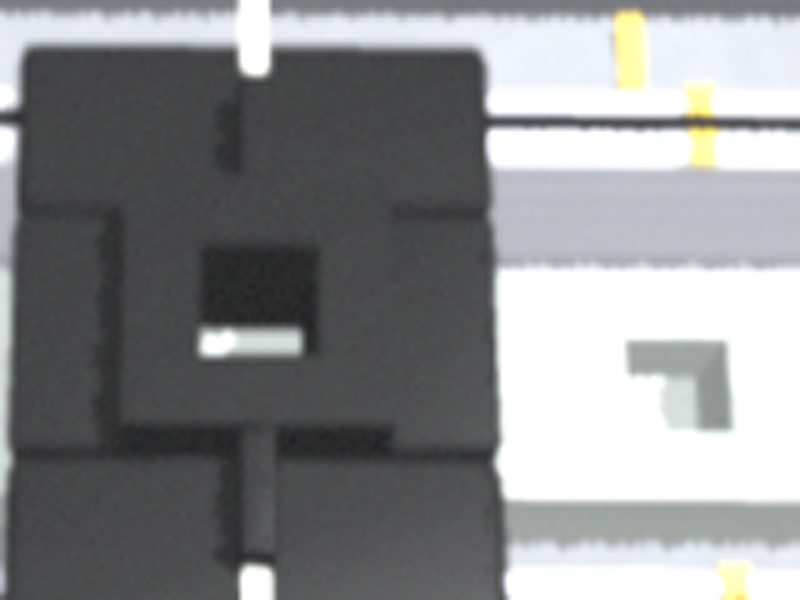

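```bash
cat > fitc.py <<'E'
from h import *
import pickle
from scipy.optimize import least_squares
w=pickle.load(open("w2.pkl","rb"));np.set_printoptions(precision=2,suppress=True)
def HR(yaw): return (R.from_euler('z',yaw)*R.from_euler('y',-np.pi/6)).as_matrix()
C=lambda L:np.array([[245+u/5-.4,72+v/5-.4] for u,v in L])
hole=C([(202,247),(320,247),(318,356),(199,356)]);HO=9.2*np.array([[-1,-1,0],[-1,1,0],[1,1,0],[1,-1,0]])
hub=C([(122,208),(392,208),(393,426),(120,425)]);HU=HO/9.2*22
slot=C([(628,342),(727,342),(733,430),(628,430)]);
if __name__=="__main__":
  def res(p):
    r=HR(p[3]); o=lambda P:P@r.T+p[:3]
    S=np.array([[-9.5,-9.75,0],[-9.5,9.75,0],[9.5,9.75,0],[9.5,-9.75,0]])+[p[5],p[4],-34]
    return np.r_[(proj(w,o(HO))-hole).ravel(),(proj(w,o(HU))-hub).ravel(),(proj(w,o(S))-slot).ravel(),(p[2]-134)/3]
  f=least_squares(res,[470,-180,134,-.79,70,0],loss='soft_l1');p=f.x;print(p);print(res(p).reshape(-1)[:24].reshape(12,2))
  r=HR(p[3])
  for n,(u,v) in dict(mU_a=(541/1.4286,306/1.4286),mU_b=(546/1.4286,361/1.4286),mL_a=(245+630/5-.4,72+15/5),mL_b=(245+633/5-.4,72+85/5),pU=(422.5/1.4286,275/1.4286),pL=(245+255/5-.4,72+40/5)).items():
    o,d=ray(w,u,v);o=r.T@(o-p[:3]);d=r.T@d
    for z in(-30,-40,-50): print(n,z,o+d*(z-o[2])/d[2])
E
python3 fitc.py
```

```text
[ 466.89 -170.34  132.5    -0.8    80.3    -1.52]
[[ 0.14  0.66]
 [-1.2   1.02]
 [-0.71 -0.02]
 [ 0.48 -0.38]
 [ 0.98 -5.87]
 [-0.35 -4.98]
 [ 0.24  1.05]
 [ 0.17  0.4 ]
 [-0.72 -0.9 ]
 [ 0.15 -0.58]
 [ 0.2   0.87]
 [ 0.24  0.54]]
mU_a -30 [ 61.66  74.07 -30.  ]
mU_a -40 [ 59.67  77.37 -40.  ]
mU_a -50 [ 57.68  80.67 -50.  ]
mU_b -30 [ 95.12  75.28 -30.  ]
mU_b -40 [ 94.44  78.62 -40.  ]
mU_b -50 [ 93.75  81.97 -50.  ]
mL_a -30 [-76.27  73.56 -30.  ]
mL_a -40 [-83.62  76.84 -40.  ]
mL_a -50 [-90.98  80.12 -50.  ]
mL_b -30 [-61.04  73.41 -30.  ]
mL_b -40 [-67.81  76.69 -40.  ]
mL_b -50 [-74.57  79.96 -50.  ]
pU -30 [ 43.06   1.21 -30.  ]
pU -40 [ 40.34   1.67 -40.  ]
pU -50 [ 37.63   2.14 -50.  ]
pL -30 [-69.35   0.6  -30.  ]
pL -40 [-76.44   1.04 -40.  ]
pL -50 [-83.53   1.48 -50.  ]
```

The fit puts the hub at about (467,−170,133), yaw −0.80, with the visible slot about 80 mm further along the track. The jog can't tilt the tool. So I'll put the shank's tip in the hole and pull the grip downhill, letting the handle pivot about the jaw axis, which lies along the track. First I'll hover over the hole.

>>> {"name": "jog_arm", "arguments": {
  "dp": [
    [20,3,0],
    [45,7,0],
    [66,10,3],
    [66,10,15],
    [66,10,25],
    [66,10,27],
    [66,10,27]
  ],
  "twist": [0.01,0.01,0.01,0.01,0.01,0.01,0.01]
}}

```text
time: 6.12
ee_pos: [465.4, -168.9, 237.6]
tool_rot: [0.0, 0.388, 0.921, 0.002]
contact_force: [0.2, 0.4, -1.8]
gripper_width: 23.3
```

```bash
python3 - <<'E'
from rig import manip,cams
import cv2,pickle
s=manip.state();c=cams.get_calibration("wrist");print(s['time'],s['q'],s['ee_pos'],s['tool_rot'],s['contact_force'])
im=cams.grab_frame("wrist");cv2.imwrite("pics/w3.png",im[:,:,::-1]);pickle.dump(c,open("w3.pkl","wb"))
cv2.imwrite("pics/w3v.png",cv2.resize(cv2.convertScaleAbs(im[180:380,160:420,::-1],alpha=1.6,beta=15),None,fx=3,fy=3,interpolation=cv2.INTER_CUBIC))
E
```

```text
6.125 [-0.47104145  0.33045518  1.67962632  0.00380817  1.1315722  -1.24557215] [ 465.41232704 -168.92794717  237.62327543] [9.50940503e-05 3.88443578e-01 9.21470898e-01 1.72097386e-03] [ 0.19018153  0.41773481 -1.75083806]
```

View pics/w3v.png

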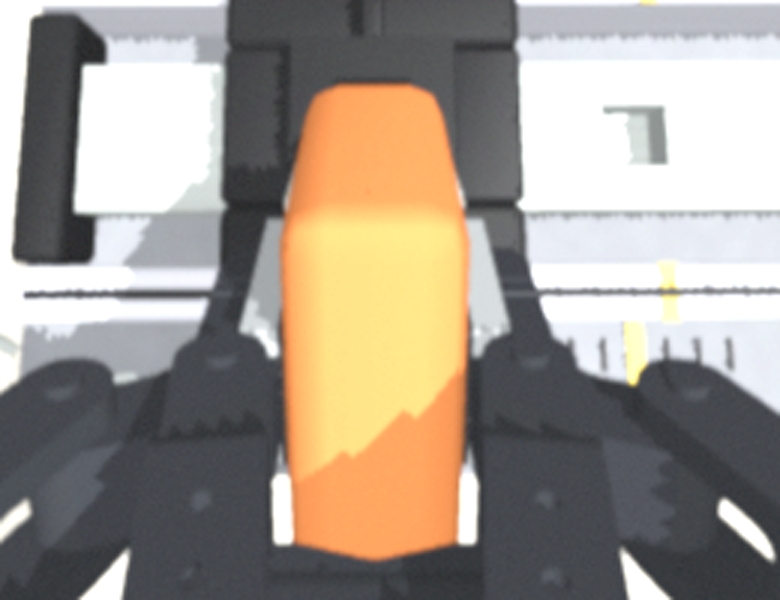

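The shank is hidden behind the paddle, which sits centred in the pads. The slot is at crop (603–667, 108–163). I'll check the paddle's offset in the grip and the slot and hub prediction against this view.

```bash
python3 - <<'E'
from fitc import *
c=pickle.load(open("w3.pkl","rb"))
tcp=np.array([465.41,-168.93,237.62]);q=np.array([0,.3884,.9215,.0017]);Rt=Rq(q).as_matrix()
def cr(X): return (proj(c,X)+.4-[160,180])*3
# handle axes: x_h=-tool x -> downhill end is tool +x
for dx in(-3,0,3):
  for dz in(1,3.7,6):
    P=np.array([[31+dx,-12,dz-29],[31+dx,12,dz-29],[31+dx,-12,dz+29],[31+dx,12,dz+29]])
    print(dx,dz,cr(P@Rt.T+tcp).round().tolist())
p=np.array([466.89,-170.34,132.5]);r=HR(-.8)
S=np.array([[-9.5,-9.75,0],[-9.5,9.75,0],[9.5,9.75,0]])+[-1.52,80.3,-34]
print("slot",cr(S@r.T+p).round().tolist()," hub",cr(HU@r.T+p).round().tolist(), "flange low edge", cr(np.array([[0,-42,-20],[0,42,-20]])@r.T+p).round().tolist())
E
```

```text
-3 1 [[269.0, 265.0], [476.0, 265.0], [306.0, 102.0], [441.0, 102.0]]
-3 3.7 [[272.0, 254.0], [474.0, 254.0], [307.0, 97.0], [440.0, 97.0]]
-3 6 [[274.0, 245.0], [472.0, 244.0], [308.0, 93.0], [439.0, 93.0]]
0 1 [[269.0, 242.0], [477.0, 242.0], [305.0, 86.0], [441.0, 86.0]]
0 3.7 [[271.0, 231.0], [475.0, 231.0], [307.0, 82.0], [440.0, 81.0]]
0 6 [[273.0, 222.0], [473.0, 222.0], [307.0, 78.0], [440.0, 78.0]]
3 1 [[268.0, 218.0], [478.0, 218.0], [305.0, 70.0], [442.0, 70.0]]
3 3.7 [[270.0, 208.0], [476.0, 208.0], [306.0, 66.0], [441.0, 65.0]]
3 6 [[272.0, 199.0], [474.0, 199.0], [307.0, 62.0], [440.0, 62.0]]
slot [[602.0, 102.0], [666.0, 102.0], [670.0, 163.0]]  hub [[292.0, 38.0], [454.0, 38.0], [457.0, 200.0], [289.0, 200.0]] flange low edge [[228.0, 130.0], [518.0, 130.0]]
```

The offsets agree to about 1 mm. Lowering the tip into the mouth.

>>> {"name": "jog_arm", "arguments": {
  "dp": [
    [0,0,4],
    [0,0,8],
    [0,0,11],
    [0,0,13],
    [0,0,14],
    [0,0,15],
    [0,0,15]
  ],
  "twist": [0,0,0,0,0,0,0]
}}

```text
time: 7.05
ee_pos: [465.5, -168.9, 222.8]
tool_rot: [0.0, 0.388, 0.921, 0.002]
contact_force: [0.2, -0.1, -2.2]
gripper_width: 23.4
```

>>> {"name": "jog_arm", "arguments": {
  "dp": [
    [0,0,1],
    [1,0,2],
    [2,0,2],
    [4,0,2],
    [6,0,2],
    [8,0,2.5],
    [8,0,2.5]
  ],
  "twist": [0,0,0,0,0,0,0]
}}

```text
time: 7.92
ee_pos: [461.0, -163.9, 221.0]
tool_rot: [0.002, 0.388, 0.921, 0.001]
contact_force: [4.3, -5.1, 1.7]
gripper_width: 23.1
```

>>> {"name": "jog_arm", "arguments": {
  "dp": [
    [3,0,0.5],
    [6,0,1],
    [9,0,1.5],
    [12,0,2.2],
    [15,0,3],
    [15,0,3]
  ],
  "twist": [0,0,0,0,0,0]
}}

```text
time: 8.68
ee_pos: [451.3, -153.6, 218.6]
tool_rot: [0.003, 0.388, 0.921, 0.001]
contact_force: [2.1, -3.8, 5.4]
gripper_width: 23.2
```

```bash
python3 - <<'E'
from rig import manip,cams
import cv2
im=cams.grab_frame("wrist");cv2.imwrite("pics/w4.png",im[:,:,::-1])
si=cams.grab_frame("side");cv2.imwrite("pics/s4.png",si[:,:,::-1])
a=cv2.resize(cv2.convertScaleAbs(im[150:400,150:420,::-1],alpha=1.6,beta=15),(400,370))
b=cv2.resize(cv2.convertScaleAbs(si[110:250,240:390,::-1],alpha=1.3,beta=10),(396,370),interpolation=cv2.INTER_CUBIC)
cv2.imwrite("pics/m4.png",cv2.hconcat([a,b]))
E
```

```text
(no output)
```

View pics/m4.png

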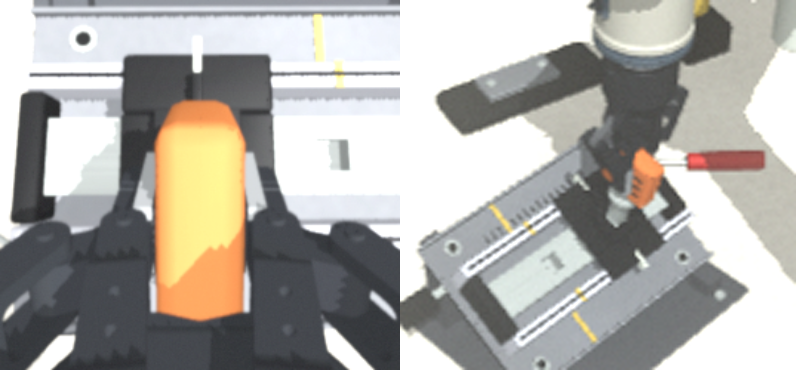

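The side view shows the paddle leaning downhill with its shank in the hub, so pivoting works. Continuing the arc to 30°.

>>> {"name": "jog_arm", "arguments": {
  "dp": [
    [3,0,1],
    [6,0,2.2],
    [9,0,3.5],
    [12,0,4.8],
    [15,0,6.3],
    [18,0,7.8],
    [20,0,9],
    [20,0,9]
  ],
  "twist": [0,0,0,0,0,0,0,0]
}}

```text
time: 9.78
ee_pos: [437.9, -139.5, 210.3]
tool_rot: [0.004, 0.388, 0.921, 0.001]
contact_force: [-1.4, -0.4, 17.2]
gripper_width: 23.6
```

>>> {"name": "jog_arm", "arguments": {
  "dp": [
    [-0.5,0,0.9],
    [-1,0,1.7],
    [-1.5,0,2.6],
    [-2,0,3.5],
    [-2,0,3.5]
  ],
  "twist": [0,0,0,0,0]
}}

```text
time: 10.4
ee_pos: [439.9, -141.4, 207.3]
tool_rot: [0.005, 0.388, 0.922, 0.001]
contact_force: [4.8, -6.5, -0.8]
gripper_width: 23.4
```

>>> {"name": "jog_arm", "arguments": {
  "dp": [
    [-1,0,1.7],
    [-2,0,3.5],
    [-3,0,5.2],
    [-4,0,7],
    [-4,0,7]
  ],
  "twist": [0,0,0,0,0]
}}

```text
time: 11.02
ee_pos: [443.0, -144.5, 200.2]
tool_rot: [0.005, 0.388, 0.922, 0.001]
contact_force: [3.3, -5.7, -1.1]
gripper_width: 23.9
```

>>> {"name": "jog_arm", "arguments": {
  "dp": [
    [-1,0,1.7],
    [-2,0,3.5],
    [-3,0,5.2],
    [-4,0,7],
    [-5,0,8.7],
    [-5.5,0,9.5],
    [-5.5,0,9.5]
  ],
  "twist": [0,0,0,0,0,0,0]
}}

```text
time: 11.9
ee_pos: [447.0, -148.5, 190.6]
tool_rot: [0.005, 0.388, 0.922, 0.001]
contact_force: [1.8, -4.8, 0.4]
gripper_width: 23.2
```

The shank is about 28 mm into the hub and just above the lock bar. Running the slide to just short of the slot.

>>> {"name": "jog_arm", "arguments": {
  "dp": [
    [0,5,0],
    [0,15,0],
    [0,27,0],
    [0,39,0],
    [0,51,0],
    [0,62,0],
    [0,70,0],
    [0,72,0]
  ],
  "twist": [0,0,0,0,0,0,0,0]
}}

```text
time: 12.9
ee_pos: [498.5, -98.0, 190.7]
tool_rot: [0.005, 0.388, 0.922, 0.001]
contact_force: [1.7, -6.2, -0.5]
gripper_width: 23.2
```

>>> {"name": "jog_arm", "arguments": {
  "dp": [
    [0,0,0],
    [-1,0,1.7],
    [-2,0,3.5],
    [-2.7,0,4.7],
    [-3.2,0,5.5],
    [-3.2,0,5.5]
  ],
  "twist": [0,0,0,0,0,0]
}}

```text
time: 13.65
ee_pos: [501.1, -99.8, 185.5]
tool_rot: [0.005, 0.388, 0.922, 0.001]
contact_force: [2.7, 3.4, 9.4]
gripper_width: 23.5
```

The tip has met the lock bar, about 10 N at the expected height. Creeping along to feel for the slot.

>>> {"name": "jog_arm", "arguments": {
  "dp": [
    [0,1,0.3],
    [0,2,0.5],
    [0,3,0.8],
    [0,4,1],
    [0,4.5,1],
    [0,5,1],
    [0,5,1]
  ],
  "twist": [0,0,0,0,0,0,0]
}}

```text
time: 14.52
ee_pos: [504.7, -96.5, 184.6]
tool_rot: [0.005, 0.388, 0.922, 0.001]
contact_force: [1.4, -4.4, 5.7]
gripper_width: 23.2
```

>>> {"name": "jog_arm", "arguments": {
  "dp": [
    [-0.3,0.5,0.5],
    [-0.5,1,0.9],
    [-0.7,1.5,1.3],
    [-1,2,1.7],
    [-1,2,1.7],
    [-1,2,1.7]
  ],
  "twist": [0,0,0,0,0,0]
}}

```text
time: 15.28
ee_pos: [506.8, -96.0, 182.8]
tool_rot: [0.005, 0.388, 0.922, 0.001]
contact_force: [2.0, -5.7, 4.1]
gripper_width: 23.5
```

It is now below bar level at low force, so it looks to be dropping in. Pushing down the axis.

>>> {"name": "jog_arm", "arguments": {
  "dp": [
    [-1,0,1.7],
    [-2,0,3.5],
    [-3,0,5.2],
    [-3,0,5.2]
  ],
  "twist": [0,0,0,0]
}}

```text
time: 15.78
ee_pos: [508.9, -98.2, 177.3]
tool_rot: [0.005, 0.388, 0.922, 0.001]
contact_force: [3.3, -4.4, -2.0]
gripper_width: 23.6
```

>>> {"name": "jog_arm", "arguments": {
  "dp": [
    [-1,0,1.7],
    [-2,0,3.4],
    [-2.4,0,4.1],
    [-2.8,0,4.8],
    [-2.8,0,4.8]
  ],
  "twist": [0,0,0,0,0]
}}

```text
time: 16.4
ee_pos: [509.0, -98.2, 173.7]
tool_rot: [0.003, 0.388, 0.922, 0.002]
contact_force: [-18.6, 17.4, 47.2]
gripper_width: 23.5
```

Firm stop of 54 N along the hub axis, with the collar at computed height ≈0 above the hub: it is seated. Relaxing and releasing.

>>> {"name": "jog_arm", "arguments": {
  "dp": [
    [0.6,0,-1],
    [0.6,0,-1]
  ],
  "twist": [0,0]
}}

```text
time: 16.65
ee_pos: [508.0, -97.4, 174.5]
tool_rot: [0.003, 0.388, 0.922, 0.002]
contact_force: [-0.6, 0.3, -1.7]
gripper_width: 23.3
```

>>> {"name": "jog_arm", "arguments": {
  "dp": [
    [0,0,0],
    [0,0,0],
    [0,0,0],
    [0,0,0],
    [0,0,0],
    [0,0,0]
  ],
  "twist": [0,0,0,0,0,0],
  "jaw": 85
}}

```text
time: 17.4
ee_pos: [508.0, -97.4, 174.5]
tool_rot: [0.003, 0.388, 0.922, 0.002]
contact_force: [0.1, -0.5, 0.6]
gripper_width: 85.0
```

>>> {"name": "jog_arm", "arguments": {
  "dp": [
    [0,0,-15],
    [0,0,-50],
    [0,0,-90],
    [30,0,-110],
    [80,0,-110],
    [130,0,-110],
    [130,0,-110]
  ],
  "twist": [0,0,0,0,0,0,0]
}}

```text
time: 18.27
ee_pos: [414.2, -2.8, 285.1]
tool_rot: [0.003, 0.387, 0.922, 0.002]
contact_force: [0.6, -0.6, -0.1]
gripper_width: 85.1
```

```bash
python3 - <<'E'
from rig import manip,cams
import cv2,pickle,numpy as np
s=manip.state();print(s['time'],s['ee_pos'],s['contact_force'])
im=cams.grab_frame("wrist");si=cams.grab_frame("side");t=cams.grab_frame("top")
for n,i in(("w",im),("s",si),("t",t)): cv2.imwrite(f"pics/{n}5.png",i[:,:,::-1])
a=cv2.resize(im[:,:,::-1],(400,300));c=cv2.resize(t[100:340,100:420,::-1],(400,300))
b=cv2.resize(si[120:270,220:420,::-1],(800,600)[:2],interpolation=cv2.INTER_CUBIC)[:, 0:800]
b=cv2.resize(si[140:280,230:363,::-1],(399,420),interpolation=cv2.INTER_CUBIC)
M=np.zeros((600,800,3),np.uint8);M[:300,:400]=a;M[300:,:400]=c;M[:420,400:799]=b
cv2.imwrite("pics/m5.png",M)
E
```

```text
18.275 [414.20739859  -2.83200537 285.11173074] [ 0.60470863 -0.61639609 -0.09712675]
```

View pics/m5.png

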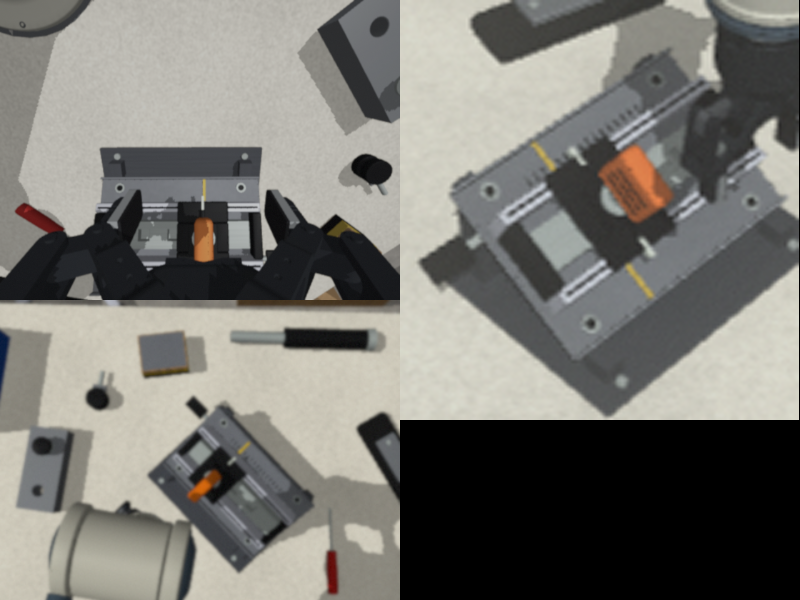

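The handle stands in the hub, released. The wrist view shows the pointer at (204,202), in line with the yellow mark at (205,187). The other parts look undisturbed. One last close check of the collar, with the home pose overlaid.

```bash
python3 - <<'E'
from fitc import *
import cv2
from rig import cams
c=cams.get_calibration("wrist");im=cams.grab_frame("wrist")[:,:,::-1]
r=HR(-.8);yh=r[:,1];h0=np.array([466.89,-170.34,133.])
d=(np.array([508.,-97.4,0])-h0)@yh;hub=h0+d*yh;print("travel",d,hub)
k=5;x0,y0=225,255
crop=cv2.resize(cv2.convertScaleAbs(im[y0:y0+120,x0:x0+130],alpha=1.6,beta=20),None,fx=k,fy=k,interpolation=cv2.INTER_CUBIC)
raw=crop.copy()
def pl(P,col):
    p=((proj(c,P@r.T+hub)-[x0,y0]+.5)*k).round().astype(np.int32);cv2.polylines(crop,[p],True,col,1)
a=np.linspace(0,2*np.pi,40)
for z,col in((0,(0,255,0)),(6,(255,255,0))): pl(np.c_[18*np.cos(a),18*np.sin(a),0*a+z],col)
for z in(14,72): pl(np.array([[-31,-12,z],[31,-12,z],[31,12,z],[-31,12,z]],float),(255,0,255))
pl(HU,(0,0,255))
cv2.imwrite("pics/w6.png",crop)
E
```

```text
travel 80.30829627666164 [ 524.5  -114.39  133.  ]
```

View pics/w6.png

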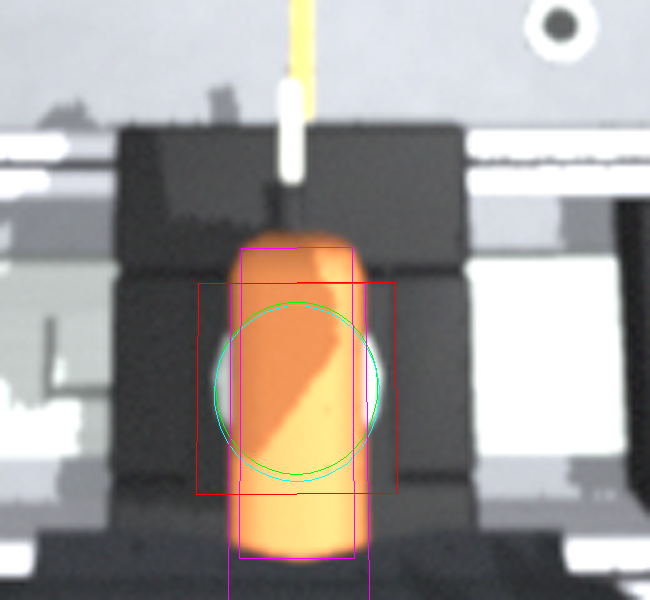

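The overlay agrees: collar circle observed at 216–381 against 215–379 predicted, and paddle width 139 px against 140. So the handle sits at home height, and the slide's pointer meets the mark within a few mm. Handing in.

```bash
python3 -c "
from rig import ticket,manip
print(manip.state()['contact_force']);print(ticket.finish_job())"
```

```text
[ 0.05264084 -1.23116309 -0.72870908]
the job is handed in; nothing more can be done
None
```

The lock handle is in the slot nearest the yellow mark with its collar down on the hub, and I handed the job in at about 18.4 s of the 61 s.

**What I did:** The moves can't tilt the tool, so I put the shank's tip in the hub mouth and pulled the grip downhill. That pivoted the handle about 30° in the jaws, in line with the hole. I then pushed it in, ran the slide about 80 mm along the track, and felt along the lock bar. The tip met the bar at the expected height, dropped into the slot, and I let go.

**Last checks:**
- **Seating:** pushing down ended in a firm 54 N stop along the hub axis. The collar's computed height there was about 0.2 mm above the hub. After letting go, the collar and paddle outlines matched the predicted home position to 1 or 2 px on a 5x crop.
- **Position:** the slide's pointer lines up with the yellow mark to within a few mm in the wrist view. In the side view they looked further apart; I put this down to the pointers sitting higher than the plate and did not measure it.
- **One small mismatch:** the paddle's lower end sat about 2 mm off the overlay, about the calibration's accuracy. Its far end was hidden by the gripper.
- **Surroundings:** the arm stood clear of everything with the jaws open, and by eye the other parts had not moved.

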